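# Level the potting tray and set up the boxes

## Task

Get the boxes ready for potting. First, with the hinged tray still empty, slide the wooden wedge under its free edge until the brass pointer stands at the long line on the gauge post, and leave the wedge there. Then turn every potting box on the bench from mouth-down to mouth-up, stand them all flat on the tray, and stand one choke in each, stud up; the tray must still be at the line at the end, held by the wedge, and the tin, the jar and the steel rule stay where they are.

Things in the scene. Friction and masses are not known exactly. Their poses are not given: they have to be found in the camera images.
- tray: aluminium levelling tray, plate 170 mm (its x) by 230 mm (its y), lip 6 mm high, 3 mm thick, 0.55 kg. Origin on the hinge axis (along x, at its +y end, 37 mm above the bench); plate from y = -10 to -240 mm, underside z = 0, floor z = 5 mm. Hinges freely: unless the wedge holds the free (-y) edge up, it sinks until rubber feet at the free corners (x = +-76 mm) meet the bench, 4.4 degrees below level
- tray_floor (a point): centre of the upper face of the tray's plate (tray x = 0, y = -125 mm), axes as the tray's; 42 mm above the bench when level
- bearing_bar (a point): lowest point, at mid-width, of the round steel bar (10 mm diameter, 142 mm long, along the tray's x) under the free edge. The wedge goes under it, between the feet, pushed towards the hinge (+y of the tray). About 12 mm above the bench when the tray is down, 30 mm when level
- pointer (a point): tip of the cranked brass pointer on the tray's far (+x) side near the free edge, in front of the scale, 199 mm from the hinge axis; it rises with the tray
- mark (a point): height mark: the long black line on the steel gauge post (12 x 26 mm, 90 mm high) that stands at the tray's far side, just behind the pointer; 41 mm above the bench. Shorter lines at 5 mm steps above and below. The pointer at this height means a level tray
- wedge: plain wooden wedge, 44 mm wide (its x), 175 mm long (its y), 0.15 to 0.3 kg. Origin under the middle of its length; the thin tip (4 mm) is at y = +87.5 mm, its top slopes up evenly to 36 mm thick at y = -42.5 mm, then stays flat to y = -87.5 mm. Friction holds it where it is left under the tray
- wedge_grip (a point): middle of the upright grip block on the wedge's thick end, 24 mm wide (x), 34 mm long (y), rising from the flat top (36 mm) to 72 mm above the bench; this point is 60 mm above the bench and 66.5 mm behind the wedge's origin
- wedge_tip (a point): upper edge of the wedge's thin tip, mid-width
- box1: open-topped white plastic potting box, outside 60 mm (its x) by 46 mm (its y) by 40 mm high, walls and floor 2.5 mm, 45 g. Origin at the centre of the outside of its floor; z points from the floor out of the mouth, so down while it stands mouth-down (origin then 40 mm above the bench). Two or three of the three boxes are present
- box2: open-topped white plastic potting box, outside 60 mm (its x) by 46 mm (its y) by 40 mm high, walls and floor 2.5 mm, 45 g. Origin at the centre of the outside of its floor; z points from the floor out of the mouth, so down while it stands mouth-down (origin then 40 mm above the bench). Two or three of the three boxes are present
- box3: open-topped white plastic potting box, outside 60 mm (its x) by 46 mm (its y) by 40 mm high, walls and floor 2.5 mm, 45 g. Origin at the centre of the outside of its floor; z points from the floor out of the mouth, so down while it stands mouth-down (origin then 40 mm above the bench). Two or three of the three boxes are present
- choke1: wound toroid choke: round black and copper body 34 mm in diameter, 24 mm high, with an upright brass stud 12 mm in diameter and 36 mm high on its top centre (60 mm in all), 90 g. Origin under its centre, z along the stud. Stands upright on the bench; one fits in a box, its stud then 22.5 mm above the rim
- choke2: wound toroid choke: round black and copper body 34 mm in diameter, 24 mm high, with an upright brass stud 12 mm in diameter and 36 mm high on its top centre (60 mm in all), 90 g. Origin under its centre, z along the stud. Stands upright on the bench; one fits in a box, its stud then 22.5 mm above the rim
- choke3: wound toroid choke: round black and copper body 34 mm in diameter, 24 mm high, with an upright brass stud 12 mm in diameter and 36 mm high on its top centre (60 mm in all), 90 g. Origin under its centre, z along the stud. Stands upright on the bench; one fits in a box, its stud then 22.5 mm above the rim
- resin_tin: bystander: closed tin, 72 mm diameter, 85 mm high; origin under its centre
- jar: bystander: small closed white jar, 56 mm diameter, 60 mm high; origin under its centre
- rule: bystander: steel rule 200 x 22 x 4 mm lying on the bench; origin under its centre
There are look-alikes about, which are no part of the job. Of the things like the wedge, leave any that is turquoise; of the rest the smaller one is meant.

How it is judged:
On the way:
1. the empty tray stands at the mark, held up by the wedge alone, which has been let go (z of pointer in the frame of mark between -0.0025 and 0.0025 m and contact force between wedge and tray above 0.3 N and contact force between the fingers and wedge below 0.3 N and contact force between each of the arm, the fingers and tray below 0.3 N and not (x of box1 in the frame of tray_floor between -0.082 and 0.082 m and y of box1 in the frame of tray_floor between -0.115 and 0.115 m and z of box1 in the frame of tray_floor below 0.12 m) and not (x of box2 in the frame of tray_floor between -0.082 and 0.082 m and y of box2 in the frame of tray_floor between -0.115 and 0.115 m and z of box2 in the frame of tray_floor below 0.12 m) and not (x of box3 in the frame of tray_floor between -0.082 and 0.082 m and y of box3 in the frame of tray_floor between -0.115 and 0.115 m and z of box3 in the frame of tray_floor below 0.12 m)), for 0.3 s.
At the end, for the whole second after the job is handed in: the pointer within 2.5 mm of the mark's height with the tray resting on the wedge; every box that is present stands flat on the tray floor within the lip, mouth-up (within about 4.5 degrees), with a choke standing upright on its floor; all at rest (z of pointer in the frame of mark between -0.0025 and 0.0025 m and contact force between wedge and tray above 0.3 N and x of box1 in the frame of tray_floor between -0.082 and 0.082 m and y of box1 in the frame of tray_floor between -0.115 and 0.115 m and z of box1 in the frame of tray_floor between -0.003 and 0.004 m and angle between each of box1, box2, box3's own z axis and vertical below 0.08 rad and linear speed of each of box1, box2, box3, wedge below 0.02 m/s and ((x of choke1 in the frame of box1 between -0.02 and 0.02 m and y of choke1 in the frame of box1 between -0.012 and 0.012 m and z of choke1 in the frame of box1 between -0.001 and 0.006 m and angle between choke1's own z axis and vertical below 0.12 rad) or (x of choke2 in the frame of box1 between -0.02 and 0.02 m and y of choke2 in the frame of box1 between -0.012 and 0.012 m and z of choke2 in the frame of box1 between -0.001 and 0.006 m and angle between choke2's own z axis and vertical below 0.12 rad) or (x of choke3 in the frame of box1 between -0.02 and 0.02 m and y of choke3 in the frame of box1 between -0.012 and 0.012 m and z of choke3 in the frame of box1 between -0.001 and 0.006 m and angle between choke3's own z axis and vertical below 0.12 rad)) and x of box2 in the frame of tray_floor between -0.082 and 0.082 m and y of box2 in the frame of tray_floor between -0.115 and 0.115 m and z of box2 in the frame of tray_floor between -0.003 and 0.004 m and ((x of choke1 in the frame of box2 between -0.02 and 0.02 m and y of choke1 in the frame of box2 between -0.012 and 0.012 m and z of choke1 in the frame of box2 between -0.001 and 0.006 m and angle between choke1's own z axis and vertical below 0.12 rad) or (x of choke2 in the frame of box2 between -0.02 and 0.02 m and y of choke2 in the frame of box2 between -0.012 and 0.012 m and z of choke2 in the frame of box2 between -0.001 and 0.006 m and angle between choke2's own z axis and vertical below 0.12 rad) or (x of choke3 in the frame of box2 between -0.02 and 0.02 m and y of choke3 in the frame of box2 between -0.012 and 0.012 m and z of choke3 in the frame of box2 between -0.001 and 0.006 m and angle between choke3's own z axis and vertical below 0.12 rad)) and x of box3 in the frame of tray_floor between -0.082 and 0.082 m and y of box3 in the frame of tray_floor between -0.115 and 0.115 m and z of box3 in the frame of tray_floor between -0.003 and 0.004 m and ((x of choke1 in the frame of box3 between -0.02 and 0.02 m and y of choke1 in the frame of box3 between -0.012 and 0.012 m and z of choke1 in the frame of box3 between -0.001 and 0.006 m and angle between choke1's own z axis and vertical below 0.12 rad) or (x of choke2 in the frame of box3 between -0.02 and 0.02 m and y of choke2 in the frame of box3 between -0.012 and 0.012 m and z of choke2 in the frame of box3 between -0.001 and 0.006 m and angle between choke2's own z axis and vertical below 0.12 rad) or (x of choke3 in the frame of box3 between -0.02 and 0.02 m and y of choke3 in the frame of box3 between -0.012 and 0.012 m and z of choke3 in the frame of box3 between -0.001 and 0.006 m and angle between choke3's own z axis and vertical below 0.12 rad))); the robot touches nothing.
It fails at once if a bystander (tin, jar or rule) shifted by more than 40 mm or knocked over (distance of any of resin_tin, jar, rule from where it was at the start of the episode above 0.04 m or angle between any of resin_tin, jar's own z axis and vertical above 0.6 rad).
Of box1, box2, box3 only 2 to 3 are there at a start; the rules pass over those that are not, and their reading is None.
At some moment in a run one of box1, box2, box3, choke1, choke2, choke3, wedge may be knocked a few centimetres aside while the robot is not near it.
Once in a run the grip may slacken for a moment while it holds something.
It also fails if it takes over 210 s, if anything falls off the work surface, if the arm or the gripper's body presses on something with over 40 N, if the wrist force passes 120 N, or if a joint passes its speed limit or range.

## Robot

A 6-joint arm with a two-finger parallel gripper is mounted at the origin on the work surface. World frame = base frame: x ahead of the robot, y to its left, z up, the work surface at z = 0. Lengths are in m, angles in rad, forces in N, time in s.
With the tool pointing down it reaches from about 0.35 to 0.925 m from the base axis. Payload 6.4 kg.
Tool frame: the origin (TCP) lies between the finger pads; the fingertips stand 19 mm ahead of it and the grasp point (between the pads) is the TCP; y points along the fingers, z is the direction in which the jaws open and shut, and the axes are right-handed (so a half turn about y gives the same grasp; the last joint's range is limited). The gripper opens to 85 mm and grips with 20 to 120 N. Pads are 22 mm wide; open, the fingers measure 114 mm over their backs; the gripper's body (76 mm by 85 mm) begins 54 mm behind the grasp point. The pads swing forward as they close: fully open they stand 13 mm farther back than shut.
Start: joints at [0.961, 0.245, 1.558, -0, 1.339, -0.174], TCP at [0.274, 0.589, 0.25] pointing down, gripper open.
Joint ranges: [-3.13, 3.13], [-1.02, 2.26], [0.13, 2.54], [-0.95, 4.09], [0.21, 2.88], [-2.74, 2.74]. Speed limits (rad/s): [2.57, 2.57, 3.14, 3.14, 3.14, 3.14].

## Interface

Orientations are given as [roll, pitch, yaw] about the fixed x, y, z axes, in that order (R = Rz(yaw) Ry(pitch) Rx(roll)).
In Python, from plant import * gives the robot as it stands. Calls block until the motion is done:
- move_ptp(position, orientation): joint-space move of the TCP to a pose.
- line_to(position, ori=None, v=0.15): straight line of the TCP; ori=None keeps the orientation; v is the mean speed in m/s.
- move_joints(angles): joint-space move.
- open_gripper() and grasp(newtons=None): open the fingers fully, or close them until they stop; newtons is the grip in N (None keeps the last).
- hold(seconds).
- inverse_kinematics(position, orientation): joint angles nearest the present ones, or None.
- capture(name): name is "side" or "top"; returns a dict with "image" (420x560x3 uint8, red, green, blue), "z_map" (420x560 float32, m along the optical axis (not along the pixel's ray), 0 where there is no reading), "fx", "fy", "cx", "cy" (pixels), "k1" (the pictures are not rectified: a ray, as slopes to the right and down, at radius r is drawn at 1 + k1 r^2 times it, then the intrinsics apply), "cam_to_world" (4x4, takes a point from camera to world coordinates). Camera axes: x right, y up, looking along -z (the intrinsics and any distortion apply to the point x, -y, -z); pixel columns grow to the right and rows downward; lengths in m; the calibration is good to about 2 mm. A picture is of the moment at which its call begins.
A pose or a line that the arm cannot do raises MotionError and nothing moves.
- finish_job(): hands the job in, once; it reports no verdict.
Readings, each from a call of its own:
- current_time(): time.
- current_joint_pos(): joint angles.
- current_dq(): joint speeds.
- current_joint_efforts(): joint torques, N m.
- current_tcp_pos(): TCP position.
- current_eef_rot(): TCP orientation.
- current_contact_force(): force on the tool from outside, world axes, zero at the start.
- current_wrist_torque(): the same for the moment, N m.
- current_grip_width(): opening from 0.0 (shut) to 1.0 (fully open).
Only numpy, scipy, OpenCV 4.12 (cv2) and the standard library are available. Lean on these libraries where they do the work, as an engineer would, in place of code of your own. Each camera call takes 0.05 s, during which the arm holds its last target.

## Working session

There is one attempt and no reset: what is moved stays moved. The work goes in short steps, each a Python script; the robot and the scene stay as the last script left them, time stands still between calls to the robot, and variables do not carry over. Pictures are saved under pics/ and viewed, and the job is handed in when it is done.

```bash
ls; mkdir -p pics; cat > h.py <<'E'
from plant import *
import numpy as np, cv2
def snap(cam,name,crop=None,scale=1):
    c=capture(cam); im=c["image"][:,:,::-1]
    if crop: x0,y0,x1,y1=crop; im=im[y0:y1,x0:x1]
    im=cv2.resize(im,None,fx=scale,fy=scale,interpolation=cv2.INTER_CUBIC)
    cv2.imwrite("pics/"+name+".png",im); return c
def ray(c,u,v):
    x=(np.asarray(u,float)-c["cx"])/c["fx"]; y=(np.asarray(v,float)-c["cy"])/c["fy"]
    rd=np.hypot(x,y); r=rd.copy() if hasattr(rd,'copy') else rd
    for _ in range(20): r=rd/(1+c["k1"]*r*r)
    s=1/(1+c["k1"]*r*r)
    return x*s,y*s
def cloud(c):
    H,W=c["z_map"].shape
    v,u=np.mgrid[0:H,0:W]
    x,y=ray(c,u,v); z=c["z_map"]
    P=np.stack([x*z,-y*z,-z,np.ones_like(z)],-1)
    Q=P@np.array(c["cam_to_world"]).T
    Q=Q[...,:3].copy(); Q[z<=0]=np.nan
    return Q
def onplane(c,u,v,zw):
    x,y=ray(c,u,v); T=np.array(c["cam_to_world"])
    d=T[:3,:3]@np.array([x,-y,-1.]); o=T[:3,3]; t=(zw-o[2])/d[2]
    return o+t*d
def proj(c,p):
    T=np.linalg.inv(np.array(c["cam_to_world"])); q=T[:3,:3]@np.asarray(p,float)+T[:3,3]
    x=q[0]/-q[2]; y=-q[1]/-q[2]; k=1+c["k1"]*(x*x+y*y)
    return c["cx"]+c["fx"]*x*k, c["cy"]+c["fy"]*y*k
E
python3 - <<'E'
from h import *
for n in ("side","top"):
    c=snap(n,n+"0",scale=1.4)
    print(n,c["fx"],c["fy"],c["cx"],c["cy"],c["k1"]);print(np.round(c["cam_to_world"],3))
print(current_time(),current_tcp_pos(),current_eef_rot())
E
```

```text
pics
side 409.28979786948213 409.28979786948213 281.6792321155952 212.26613378201026 -0.06122401499198065
[[ 0.897  0.269 -0.351  0.164]
 [-0.442  0.547 -0.711 -0.771]
 [ 0.001  0.793  0.609  0.718]
 [ 0.     0.     0.     1.   ]]
top 383.5253913651776 383.5253913651776 277.6722753400953 211.76656464797082 -0.03804038530863787
[[-0.019  0.988 -0.154  0.352]
 [-1.    -0.021 -0.012 -0.038]
 [-0.015  0.154  0.988  1.165]
 [ 0.     0.     0.     1.   ]]
0.1 [0.27411212 0.58884764 0.24926343] [-1.57257043e+00  2.88929018e-04 -4.35806559e-01]
```

View pics/side0.png

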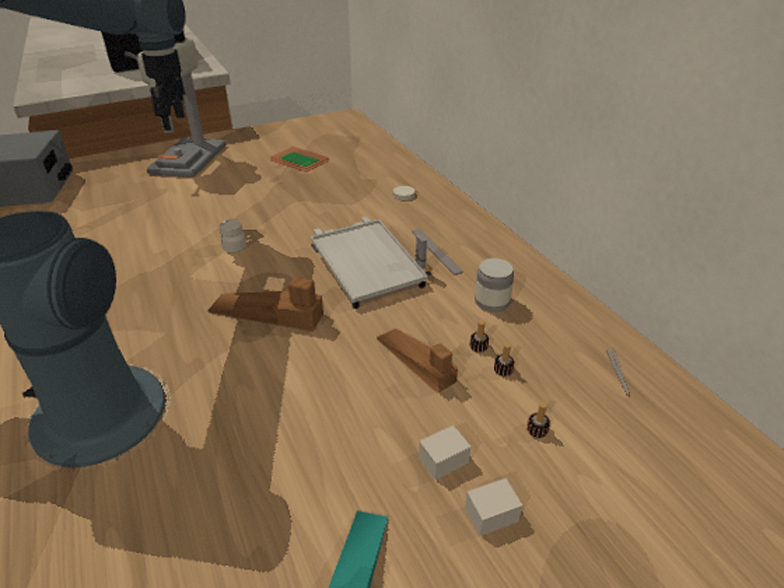

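View pics/top0.png

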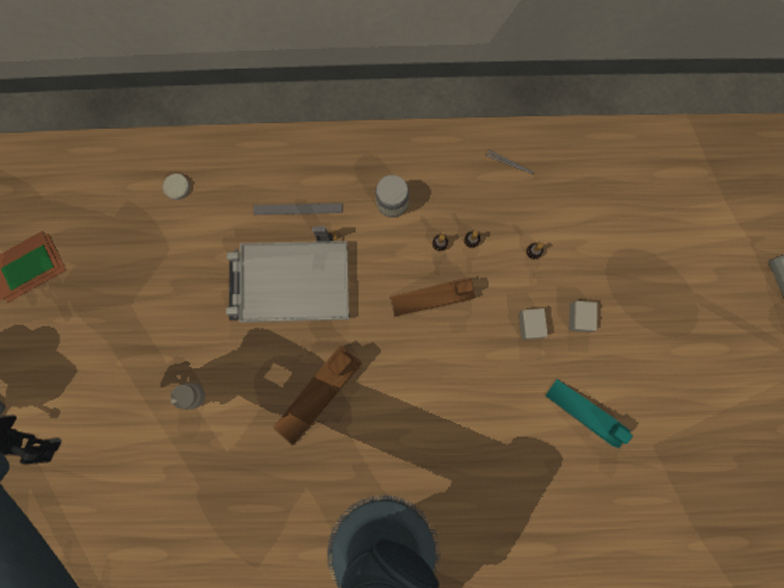

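Top view (1.4x picture): wedge-like things are the brown one at (435,296), which is the smaller, a bigger brown one at (318,395), and a turquoise one at (588,412). There are two boxes at (533,323) and (585,316), and three chokes at (441,242), (472,239) and (536,250). Next I'll check a close crop and measure.

```bash
python3 - <<'E'
from h import *
c=snap("top","wedges",crop=(190,190,460,330),scale=2.9)
Q=cloud(c)
s=capture("side"); S=cloud(s)
for n,C in (("top",Q),("side",S)):
    print(n,"bench z", np.nanmedian(C[(C[...,0]>0.3)&(C[...,0]<0.7)&(abs(C[...,1])<0.4)&(C[...,2]<0.01)][:,2]))
def comps(C,zmin=0.012):
    m=((C[...,2]>zmin)&(C[...,2]<0.15)&(C[...,0]>0.12)&(C[...,0]<0.9)&(abs(C[...,1])<0.7)).astype(np.uint8)
    n,l,st,ce=cv2.connectedComponentsWithStats(m,connectivity=4)
    for i in range(1,n):
        if st[i,4]<12: continue
        P=C[l==i]; zt=P[:,2].max(); top=P[P[:,2]>zt-0.008]
        r=cv2.minAreaRect(P[:,:2].astype(np.float32)*1000)
        print(st[i,4],"pix",ce[i].round(),"mean",P.mean(0).round(3),"zmax",zt.round(3),"rect",np.round(r[0]),np.round(r[1]),round(r[2]),"topc",top.mean(0).round(3))
comps(Q);print();comps(S)
E
```

```text
top bench z 0.00043319583587386745
side bench z -4.541180724465521e-05
207 pix [125. 133.] mean [0.797 0.457 0.015] zmax 0.019 rect [798. 457.] [56. 55.] 4 topc [0.797 0.457 0.015]
576 pix [280. 139.] mean [ 0.74  -0.035  0.074] zmax 0.093 rect [747. -34.] [69. 70.] 1 topc [ 0.749 -0.034  0.087]
4676 pix [208. 200.] mean [0.57  0.186 0.034] zmax 0.095 rect [579. 194.] [195. 257.] 1 topc [0.667 0.12  0.09 ]
101 pix [337. 170.] mean [ 0.654 -0.207  0.031] zmax 0.065 rect [ 657. -209.] [31. 33.] 41 topc [ 0.657 -0.209  0.061]
100 pix [314. 172.] mean [ 0.648 -0.137  0.031] zmax 0.066 rect [ 650. -138.] [31. 32.] 70 topc [ 0.651 -0.138  0.061]
110 pix [382. 178.] mean [ 0.626 -0.343  0.031] zmax 0.063 rect [ 627. -343.] [33. 30.] 30 topc [ 0.629 -0.346  0.06 ]
729 pix [314. 210.] mean [ 0.531 -0.132  0.033] zmax 0.077 rect [ 532. -127.] [ 45. 152.] 11 topc [ 0.542 -0.181  0.072]
372 pix [417. 225.] mean [ 0.478 -0.435  0.038] zmax 0.048 rect [ 479. -437.] [45. 61.] 85 topc [ 0.48  -0.437  0.042]
374 pix [381. 231.] mean [ 0.465 -0.327  0.039] zmax 0.046 rect [ 466. -329.] [60. 47.] 4 top
[... 1073 characters left out ...]
.] mean [ 0.529 -0.154  0.034] zmax 0.075 rect [ 530. -129.] [ 47. 148.] 11 topc [ 0.539 -0.182  0.071]
188 pix [360. 257.] mean [ 0.653 -0.212  0.03 ] zmax 0.063 rect [ 654. -210.] [31. 34.] 54 topc [ 0.656 -0.208  0.059]
219 pix [385. 300.] mean [ 0.624 -0.347  0.029] zmax 0.061 rect [ 625. -346.] [30. 33.] 43 topc [ 0.626 -0.344  0.058]
852 pix [317. 321.] mean [ 0.462 -0.332  0.035] zmax 0.044 rect [ 465. -327.] [61. 50.] 4 topc [ 0.464 -0.328  0.04 ]
978 pix [352. 360.] mean [ 0.475 -0.441  0.035] zmax 0.045 rect [ 478. -437.] [47. 61.] 83 topc [ 0.478 -0.437  0.04 ]
1029 pix [254. 400.] mean [ 0.281 -0.426  0.024] zmax 0.074 rect [ 278. -430.] [112.  45.] 52 topc [ 0.24  -0.469  0.072]
```

View pics/wedges.png

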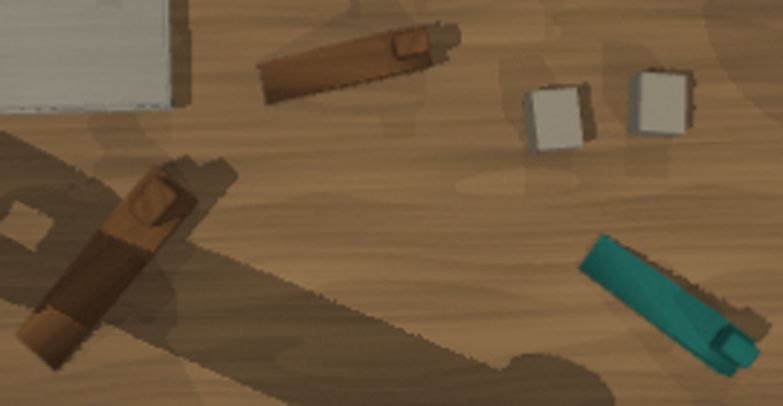

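The close crop agrees: the brown wedge at (435,296) in the picture is the smaller brown one, with its grip top at 72 mm and 44 mm wide. The other brown one stands 93 mm high. Next I'll fit the tray pose and check reach for the tool poses.

```bash
cat >> h.py <<'E'
def trayfit(C):
    # plate points: light grey region ; plane fit
    m=(C[...,0]>0.49)&(C[...,0]<0.64)&(C[...,1]>0.10)&(C[...,1]<0.29)&(C[...,2]>0.01)&(C[...,2]<0.06)
    P=C[m]; A=np.c_[P[:,:2],np.ones(len(P))]
    for _ in range(4):
        k=np.linalg.lstsq(A,P[:,2],rcond=None)[0]; r=P[:,2]-A@k; ok=abs(r)<0.004; P,A=P[ok],A[ok]
    return k,len(P)
E
python3 - <<'E'
from h import *
for n in ("top","side"):
    c=capture(n); C=cloud(c); k,N=trayfit(C); print(n,k,N,"tilt y deg",np.degrees(np.arctan(k[1])))
    # plate region incl lip
    z=C[...,0]*k[0]+C[...,1]*k[1]+k[2]
    m=(abs(C[...,2]-z)<0.009)&(C[...,2]>0.014)&(C[...,0]>0.45)&(C[...,0]<0.68)&(C[...,1]>0.0)&(C[...,1]<0.35)
    P=C[m]
    # edges
    for xr in np.arange(0.50,0.645,0.03):
        q=P[abs(P[:,0]-xr)<0.01]; print("x",xr.round(2),"y",q[:,1].min().round(4),q[:,1].max().round(4))
    for yr in np.arange(0.09,0.31,0.04):
        q=P[abs(P[:,1]-yr)<0.01]; print("y",yr.round(2),"x",q[:,0].min().round(4),q[:,0].max().round(4))
c=snap("top","tray1",crop=(150,150,270,240),scale=6)
c=snap("side","tray1s",crop=(210,145,340,225),scale=6)
print("IK tests")
for d,yaw in (("+x",0),("+y",np.pi/2),("-y",-np.pi/2)):
  for pos in ([0.45,0.2,0.062],[0.5,0.2,0.062],[0.5,-0.2,0.062],[0.5,0.0,0.062],[0.6,0,0.062],[0.6,-0.2,0.062]):
    # tool y = horizontal dir; tool z horizontal perpendicular; R=[x|y|z]
    y=np.array([np.cos(yaw),np.sin(yaw),0])
    from scipy.spatial.transform import Rotation as Ro
    out=[]
    for s in (1,-1):
        z=np.array([-np.sin(yaw),np.cos(yaw),0])*s; x=np.cross(y,z)
        o=Ro.from_matrix(np.c_[x,y,z]).as_euler("xyz")
        q=inverse_kinematics(pos,o); out.append(None if q is None else np.round(q,2))
    print(d,pos,out)
E
```

```text
top [-0.00094635  0.07502521  0.01961334] 2922 tilt y deg 4.290589718766033
x 0.5 y 0.0649 0.3207
x 0.53 y 0.0647 0.3064
x 0.56 y 0.0676 0.3057
x 0.59 y 0.0672 0.3076
x 0.62 y 0.0671 0.3231
y 0.09 x 0.4848 0.6787
y 0.13 x 0.4832 0.6616
y 0.17 x 0.4828 0.652
y 0.21 x 0.4832 0.6518
y 0.25 x 0.4812 0.6523
y 0.29 x 0.4811 0.6495
side [-0.001176    0.07757658  0.01881847] 1861 tilt y deg 4.435925991129907
x 0.5 y 0.0633 0.327
x 0.53 y 0.064 0.3074
x 0.56 y 0.0652 0.3087
x 0.59 y 0.0661 0.3137
x 0.62 y 0.0662 0.3249
y 0.09 x 0.4814 0.6785
y 0.13 x 0.4814 0.6609
y 0.17 x 0.481 0.6506
y 0.21 x 0.4799 0.6501
y 0.25 x 0.4798 0.6501
y 0.29 x 0.4793 0.6495
IK tests
+x [0.45, 0.2, 0.062] [array([0.36, 0.55, 2.39, 3.5 , 1.38, 1.5 ]), array([ 0.36,  0.55,  2.39,  3.5 ,  1.38, -1.64])]
+x [0.5, 0.2, 0.062] [array([0.3 , 0.57, 2.31, 3.45, 1.31, 1.49]), array([ 0.3 ,  0.57,  2.31,  3.45,  1.31, -1.65])]
+x [0.5, -0.2, 0.062] [array([-0.99,  0.57,  2.31,  2.13,  1.43,  1.8 ]), array([-0.99,  0.57,  2.31,  2.13,  1.43, -1.34])]
+x [0.5, 0.0, 0.062] [array([-0.44,  0.54,  2.45,  2.7 ,  1.43,  1.64]), arr
[... 674 characters left out ...]
.5, 0.0, 0.062] [array([-0.64,  0.76,  1.81,  1.01,  1.9 ,  2.04]), array([-0.64,  0.76,  1.81,  1.01,  1.9 , -1.1 ])]
+y [0.6, 0, 0.062] [array([-0.55,  0.88,  1.57,  1.13,  1.91,  2.19]), array([-0.55,  0.88,  1.57,  1.13,  1.91, -0.96])]
+y [0.6, -0.2, 0.062] [array([-0.78,  1.02,  1.29,  0.98,  2.12,  2.23]), array([-0.78,  1.02,  1.29,  0.98,  2.12, -0.91])]
-y [0.45, 0.2, 0.062] [None, None]
-y [0.5, 0.2, 0.062] [None, None]
-y [0.5, -0.2, 0.062] [None, None]
-y [0.5, 0.0, 0.062] [None, None]
-y [0.6, 0, 0.062] [None, None]
-y [0.6, -0.2, 0.062] [None, None]<sys>:0: UserWarning: Gimbal lock detected. Setting third angle to zero since it is not possible to uniquely determine all angles.
```

```bash
python3 - <<'E'
from h import *
d=np.radians
for yaw in (d(10.6-90),d(10.6+90)):
    for p,y in (([0.5405,-0.1815,0.061],yaw),([0.57,0.022,0.061],yaw-d(9.6))):
        print(inverse_kinematics(p,[-np.pi/2,0,y]))
E
```

```text
[-0.52276427  0.30983523  1.86398511  0.          0.96777231 -0.70776918]
[-1.60124501e-01  3.10362026e-01  1.86330173e+00 -4.44089210e-16
  9.67928899e-01 -1.77577794e-01]
[-5.22764274e-01  3.09835232e-01  1.86398511e+00 -4.44089210e-16
  9.67772310e-01  2.43382348e+00]
None
```

View pics/tray1s.png

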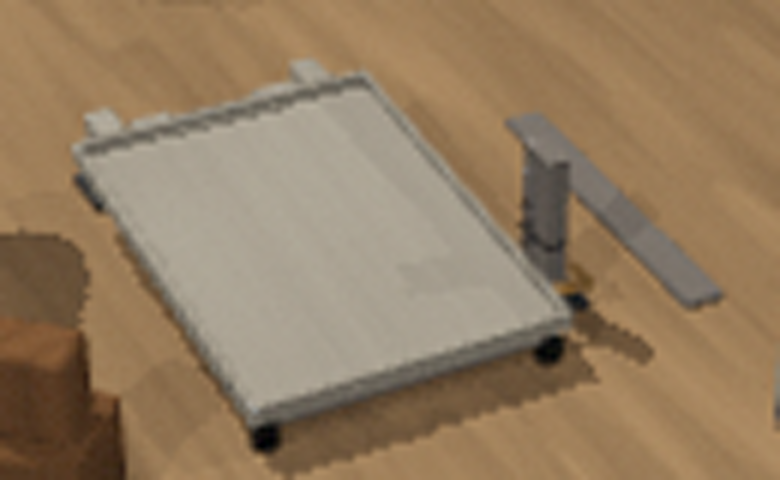

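The crop shows the tray down on its feet. The post's dark long line is at crop pixel (545,243), with the brass pointer well below it at (570,285). Now I'll grip the wedge.

```bash
python3 - <<'E'
from h import *
d=np.radians; yaw=d(10.6-90)
o=[-np.pi/2,0,yaw]
move_ptp([0.5405,-0.1815,0.2],o)
line_to([0.5405,-0.1815,0.061],v=0.12)
grasp(60)
print(current_tcp_pos(),current_grip_width(),current_contact_force(),current_time())
p=np.array([0.5405,-0.1815,0.061])
line_to(p+[0,0,0.004],v=0.05)
o2=[-np.pi/2,0,d(1.05-90)]
line_to([0.5721,-0.112,0.065],o2,v=0.08)
line_to([0.5721,-0.112,0.0612],v=0.04)
print(current_tcp_pos(),current_grip_width(),current_contact_force(),current_time())
snap("top","w1",crop=(150,150,360,260),scale=3.7)
snap("side","w1s",crop=(210,145,350,265),scale=5)
E
```

```text
[ 0.54081036 -0.18159383  0.06134933] 0.27392972402094157 [-0.50883406  1.02234391  1.41891127] 5.1667
[ 0.5723473  -0.1124816   0.06137124] 0.27256870149991785 [ 1.12290092  0.20771483 -1.0836582 ] 6.775
```

View pics/w1.png

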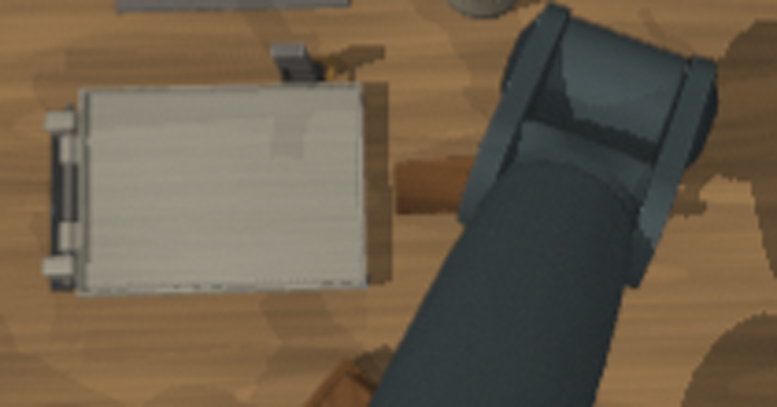

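View pics/w1s.png

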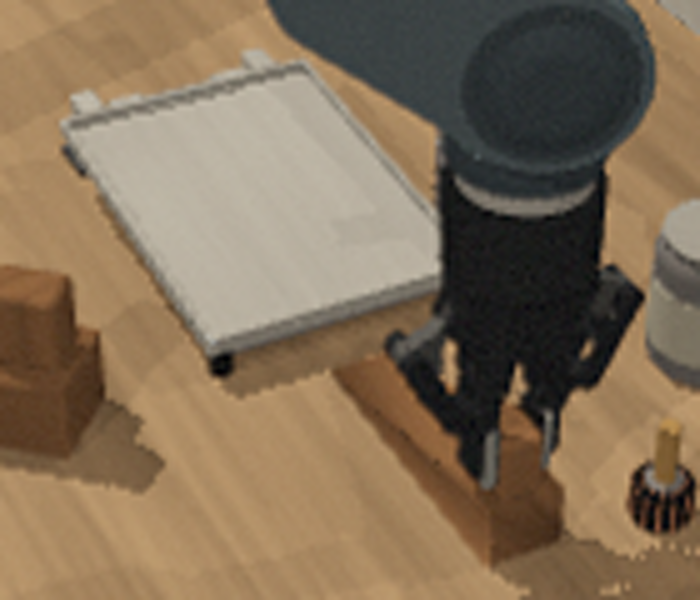

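The wedge is gripped and lined up: its tip is at (397,187) in the top crop and the tray's mid-line at row 189. Sliding it in.

```bash
python3 - <<'E'
from h import *
def tilt():
    r=[]
    for n in ("top","side"):
        k,N=trayfit(cloud(capture(n))); r.append((round(np.degrees(np.arctan(k[1])),2),N,round(k[0]*.567+k[1]*.19+k[2],4)))
    return r
for y in (-0.04,-0.01,0.015,0.022):
    x=0.5721-(y+0.112)*np.tan(np.radians(1.05))
    line_to([x,y,0.0612],v=0.05)
    print(y,current_tcp_pos().round(4),current_contact_force().round(1),round(current_grip_width(),3),tilt())
E
```

```text
-0.04 [ 0.571  -0.0405  0.0614] [ 0.3 -5.5  0.3] 0.274 [(np.float64(3.72), 2906, np.float64(0.0346)), (np.float64(3.75), 1664, np.float64(0.0342))]
-0.01 [ 0.5704 -0.01    0.0613] [ 1.2 -3.8  1.8] 0.27 [(np.float64(1.92), 2809, np.float64(0.0383)), (np.float64(1.91), 1447, np.float64(0.038))]
0.015 [0.5698 0.015  0.0613] [ 1.1 -3.3  1.5] 0.269 [(np.float64(0.31), 2384, np.float64(0.0414)), (np.float64(0.43), 1270, np.float64(0.0412))]
0.022 [0.5697 0.022  0.0613] [ 0.2 -4.5  2.8] 0.268 [(np.float64(-0.12), 2250, np.float64(0.0422)), (np.float64(-0.01), 1225, np.float64(0.042))]
```

```bash
python3 - <<'E'
from h import *
open_gripper(); p=current_tcp_pos(); line_to([p[0],p[1],0.2],v=0.15); 
move_ptp([0.45,-0.25,0.3],[-np.pi/2,0,-1.4]); hold(0.5)
for n in ("top","side"):
    c=capture(n); C=cloud(c); k,N=trayfit(C); print(np.degrees(np.arctan(k[:2])),N,k[0]*.567+k[1]*.19+k[2])
c=snap("side","t2s",crop=(255,150,340,215),scale=9)
c=snap("top","t2",scale=1.4)
print(current_time())
E
```

```text
[ 0.06767052 -0.10522855] 2903 0.042254009111378985
[-0.11721615  0.00583378] 955 0.04187632857230474
14.15
```

View pics/t2s.png

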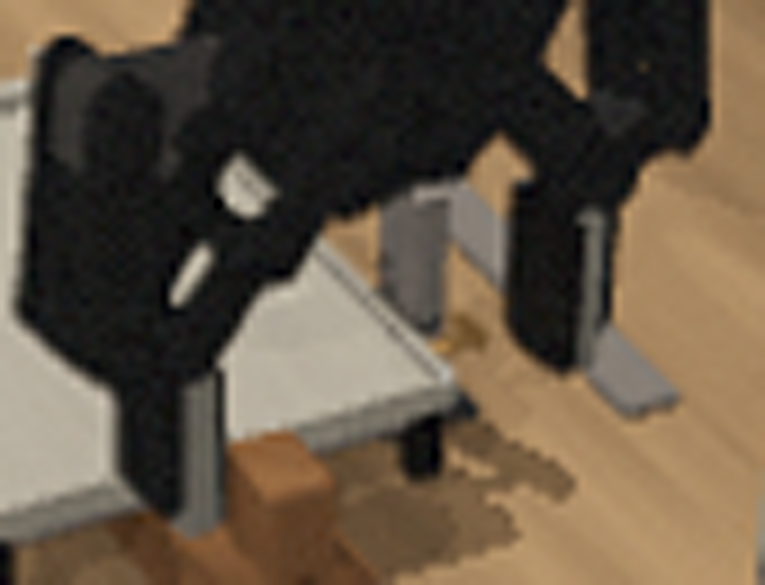

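View pics/t2.png

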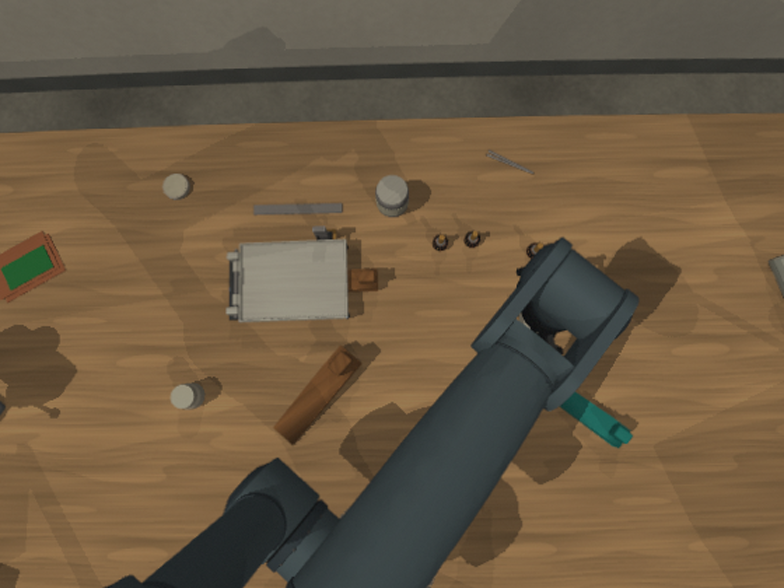

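```bash
cat >> h.py <<'E'
from scipy.spatial.transform import Rotation as Ro
def ori(psi,a=90):
    """tool dir elevation a deg below horizontal heading psi(rad); jaw axis horizontal psi+90"""
    a=np.radians(a); d=np.array([np.cos(psi)*np.cos(a),np.sin(psi)*np.cos(a),-np.sin(a)])
    z=np.array([-np.sin(psi),np.cos(psi),0]); x=np.cross(d,z)
    import warnings
    with warnings.catch_warnings():
        warnings.simplefilter("ignore")
        return Ro.from_matrix(np.c_[x,d,z]).as_euler("xyz")
def park():
    p=current_tcp_pos()
    if p[2]<0.2: line_to([p[0],p[1],0.22],v=0.25)
    move_joints([1.1,0.0,1.6,0,1.5,0])
def blobs(zlo,zhi,roi,cams=("top","side")):
    x0,x1,y0,y1=roi
    out=[]
    for n in cams:
        C=cloud(capture(n))
        m=((C[...,2]>zlo)&(C[...,2]<zhi)&(C[...,0]>x0)&(C[...,0]<x1)&(C[...,1]>y0)&(C[...,1]<y1)).astype(np.uint8)
        k,l,st,ce=cv2.connectedComponentsWithStats(m,connectivity=4)
        for i in range(1,k):
            if st[i,4]<15: continue
            P=C[l==i]; r=cv2.minAreaRect(P[:,:2].astype(np.float32)*1000)
            print(n,st[i,4],"pix",ce[i].round(),"rect",np.round(r[0],1),np.round(r[1],1),round(r[2],1),"zmed",np.median(P[:,2]).round(4),"zmax",P[:,2].max().round(3))
E
python3 - <<'E'
from h import *
park()
blobs(0.025,0.1,(0.35,0.75,-0.6,-0.06))
snap("top","t3",scale=1.4); snap("side","t3s",crop=(255,150,340,215),scale=9)
print(current_time())
q0=current_joint_pos()
for site in ([0.52,-0.12],[0.5,-0.2]):
  for ps in (-60,-40,-20,0):
    print(site,ps,[ (lambda q: None if q is None else np.round(q,2))(inverse_kinematics([*site,0.032],ori(np.radians(ps),a))) for a in (90,60,30)])
print(inverse_kinematics([0.465,-0.328,0.026],ori(np.radians(-86))))
E
```

```text
top 36 pix [290. 141.] rect [737.8 -65.7] [ 7.1 23.6] 88.5 zmed 0.0723 zmax 0.09
top 49 pix [338. 169.] rect [ 654.9 -209.3] [21.4 25.6] 87.7 zmed 0.0287 zmax 0.064
top 44 pix [314. 172.] rect [ 647.  -135.9] [21.3 16.9] 22.4 zmed 0.0336 zmax 0.064
top 62 pix [383. 177.] rect [ 628.1 -343.2] [23.5 26.5] 43.4 zmed 0.0287 zmax 0.064
top 338 pix [417. 225.] rect [ 479.4 -437.5] [44.8 61.2] 86.1 zmed 0.0404 zmax 0.047
top 347 pix [381. 231.] rect [ 465.9 -329.5] [60.6 47.1] 3.2 zmed 0.0404 zmax 0.047
side 165 pix [356. 207.] rect [736.3 -66. ] [10.9 27.3] 87.3 zmed 0.0552 zmax 0.087
side 69 pix [343. 236.] rect [ 650.4 -135.6] [20.4 13.5] 45.4 zmed 0.043 zmax 0.061
side 77 pix [361. 253.] rect [ 655.1 -206.4] [18.1 17.9] 0.3 zmed 0.0427 zmax 0.06
side 92 pix [386. 296.] rect [ 629.1 -344.8] [18.5 21.8] 62.2 zmed 0.0389 zmax 0.062
side 706 pix [317. 319.] rect [ 465.1 -326.7] [61.9 49. ] 3.6 zmed 0.0401 zmax 0.044
side 828 pix [352. 358.] rect [ 478.3 -436.4] [47.7 61.4] 83.5 zmed 0.0398 zmax 0.044
17.3917
[0.52, -0.12] -60 [array([-0.44,  0.29,  1.96,  0.  ,  0.89, -0.96]), array([-0.29,
[... 474 characters left out ...]
,  0.25,  2.39,  2.12,  0.71,  2.06])]
[0.5, -0.2] -60 [array([-0.59,  0.3 ,  1.95,  0.  ,  0.9 , -1.11]), array([-0.47,  0.2 ,  2.16, -0.71,  0.43, -0.39]), None]
[0.5, -0.2] -40 [array([-0.59,  0.3 ,  1.95,  0.  ,  0.9 , -1.46]), array([-0.56,  0.15,  2.22, -0.27,  0.26, -1.19]), array([-0.52,  0.27,  2.36,  3.43,  0.55,  1.41])]
[0.5, -0.2] -20 [array([-0.59,  0.3 ,  1.95,  0.  ,  0.9 , -1.81]), array([-0.66,  0.13,  2.24,  0.53,  0.31, -2.35]), array([-0.74,  0.24,  2.4 ,  2.52,  0.61,  1.9 ])]
[0.5, -0.2] 0 [array([-0.59,  0.3 ,  1.95,  0.  ,  0.9 , -2.16]), None, array([-0.91,  0.28,  2.35,  1.87,  0.8 ,  2.15])]
[-0.81351612  0.36971353  1.86770024  0.          0.90417888 -0.88332929]
```

View pics/t3.png

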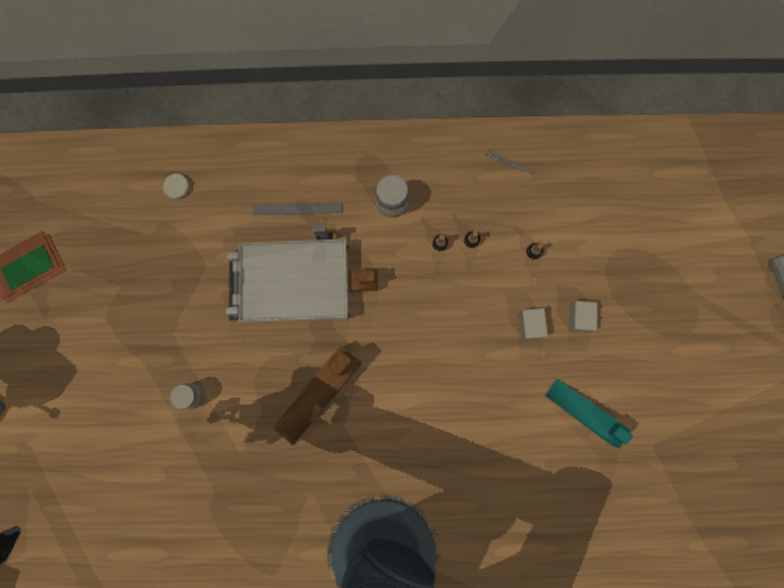

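View pics/t3s.png

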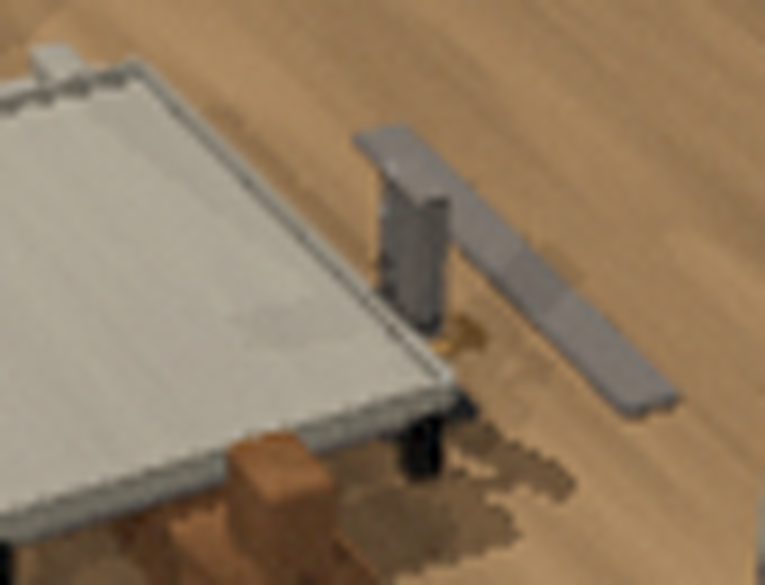

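```bash
python3 - <<'E'
from h import *
for site in ([0.5,-0.2],[0.55,-0.15],[0.6,-0.1],[0.6,-0.45],[0.65,-0.48],[0.5,-0.1]):
  for ps in (-45,-30,0,30,60,90):
    for a in (30,35):
      q=inverse_kinematics([*site,0.1],ori(np.radians(ps),a)); q1=inverse_kinematics([*site,0.1],ori(np.radians(ps),90))
      if q is not None and q1 is not None and abs(q[3])<2 : print(site,ps,a,np.round(q1,2),np.round(q,2)); break
E
```

```text
[0.5, -0.2] 0 30 [-0.59  0.18  1.94  0.    1.03 -2.16] [-0.91  0.05  2.39  1.68  0.76  2.41]
[0.5, -0.2] 30 30 [-0.59  0.18  1.94  0.    1.03 -2.69] [-1.01  0.23  2.18  1.23  1.17  2.39]
[0.5, -0.2] 90 30 [-0.59  0.18  1.94 -0.    1.03  2.55] [-0.86  0.58  1.67  0.62  1.77  2.12]
[0.55, -0.15] 0 30 [-0.47  0.25  1.86  0.    1.04 -2.04] [-0.71  0.09  2.34  1.86  0.63  2.38]
[0.55, -0.15] 30 30 [-0.47  0.25  1.86  0.    1.04 -2.56] [-0.85  0.24  2.16  1.33  1.06  2.43]
[0.55, -0.15] 90 30 [-0.47  0.25  1.86 -0.    1.04  2.68] [-0.74  0.6   1.63  0.7   1.73  2.2 ]
[0.6, -0.1] 0 35 [-0.35  0.33  1.76  0.    1.06 -1.92] [-0.51  0.13  2.24  1.85  0.43  2.53]
[0.6, -0.1] 30 30 [-0.35  0.33  1.76  0.    1.06 -2.45] [-0.69  0.28  2.11  1.42  0.96  2.47]
[0.6, -0.45] -30 35 [-0.79  0.62  1.35  0.    1.17 -1.84] [-0.89  0.4   1.89  1.82  0.31  2.67]
[0.6, -0.45] 0 30 [-0.79  0.62  1.35  0.    1.17 -2.37] [-1.04  0.51  1.78  1.45  0.85  2.62]
[0.6, -0.45] 90 30 [-0.79  0.62  1.35 -0.    1.17  2.35] [-0.96  1.07  0.85  0.61  2.09  2.24]
[0.65, -0.48] 0 30 [-0.78  0.74  1.16  0.    1.24 -2.35] [-0.99  0.6   1.63  1.43  0.82  2.69]
[0.65, -0.48] 90 30 [-0.78  0.74  1.16 -0.    1.24  2.37] [-0.93  1.24  0.56  0.68  2.17  2.35]
[0.5, -0.1] 0 30 [-0.42  0.12  2.01  0.    1.02 -1.99] [-0.69 -0.07  2.5   1.88  0.62  2.37]
[0.5, -0.1] 30 30 [-0.42  0.12  2.01  0.    1.02 -2.51] [-0.86  0.1   2.33  1.34  1.06  2.4 ]
[0.5, -0.1] 90 30 [-0.42  0.12  2.01 -0.    1.02  2.72] [-0.74  0.48  1.82  0.7   1.67  2.16]
```

```bash
python3 - <<'E'
from h import *
ps=np.radians(93.5); p=np.array([0.4655,-0.328])
move_ptp([*p,0.13],ori(ps)); print(current_joint_pos().round(2))
line_to([*p,0.021],v=0.12); grasp(35)
print(current_tcp_pos().round(4),current_grip_width(),current_contact_force().round(2))
line_to([*p,0.12],v=0.15)
line_to([0.48,-0.17,0.12],ori(ps,60),v=0.15)
line_to([0.48,-0.17,0.10],ori(ps,30),v=0.05)
line_to([0.48,-0.17,0.033],v=0.08)
print(current_tcp_pos().round(4),current_grip_width(),current_contact_force().round(2),current_time())
snap("side","f1",crop=(200,180,400,380),scale=3)
E
```

```text
[-0.81  0.2   1.85  0.    1.09  2.27]
[ 0.4661 -0.3286  0.022 ] 0.6977258735260239 [-0.65  0.17  4.61]
[ 0.4803 -0.1703  0.0333] 0.696441373307507 [0.42 0.2  0.12] 25.8833
```

View pics/f1.png

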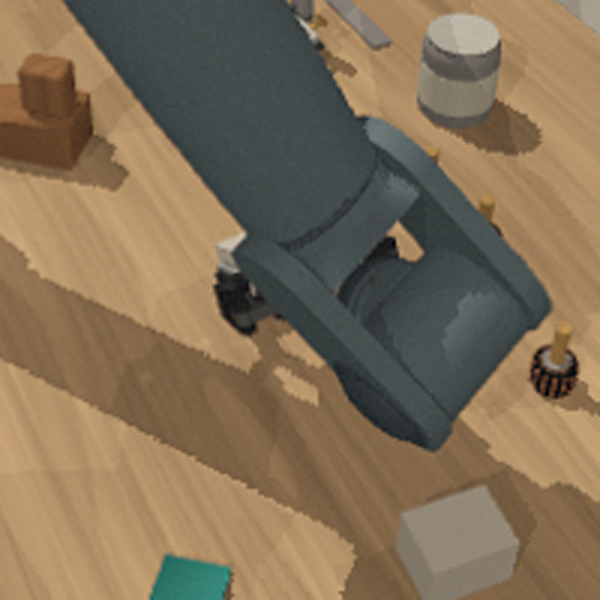

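```bash
python3 - <<'E'
from h import *
ps=np.radians(93.5)
line_to([0.48,-0.17,0.0315],v=0.03); print(current_contact_force().round(2))
open_gripper(); hold(0.3)
d=np.array([np.cos(ps)*np.cos(np.pi/6),np.sin(ps)*np.cos(np.pi/6),-.5])
p=current_tcp_pos(); line_to(p-d*0.1,v=0.15)
line_to(p-d*0.1+[0,0,0.1],ori(ps,70),v=0.15)
park()
blobs(0.02,0.1,(0.35,0.62,-0.6,-0.04))
snap("side","f2",crop=(200,180,400,380),scale=3); print(current_time())
E
```

```text
[-0.17 -0.54 -0.55]
top 22 pix [382. 182.] rect [ 615.4 -345.2] [28.9  8.2] 86.4 zmed 0.0245 zmax 0.03
top 351 pix [417. 225.] rect [ 479.2 -437. ] [44.7 60.3] 85.4 zmed 0.0402 zmax 0.046
top 292 pix [332. 226.] rect [ 480.2 -183.7] [59.7 40.5] 3.5 zmed 0.0465 zmax 0.052
side 563 pix [291. 271.] rect [ 479.  -182.8] [61.8 43.6] 3.0 zmed 0.0445 zmax 0.049
side 41 pix [381. 303.] rect [ 615.9 -345.7] [26.   8.7] 83.4 zmed 0.0237 zmax 0.028
side 888 pix [352. 359.] rect [ 478.2 -436.5] [47.1 61.7] 84.8 zmed 0.0395 zmax 0.044
32.1167
```

View pics/f2.png

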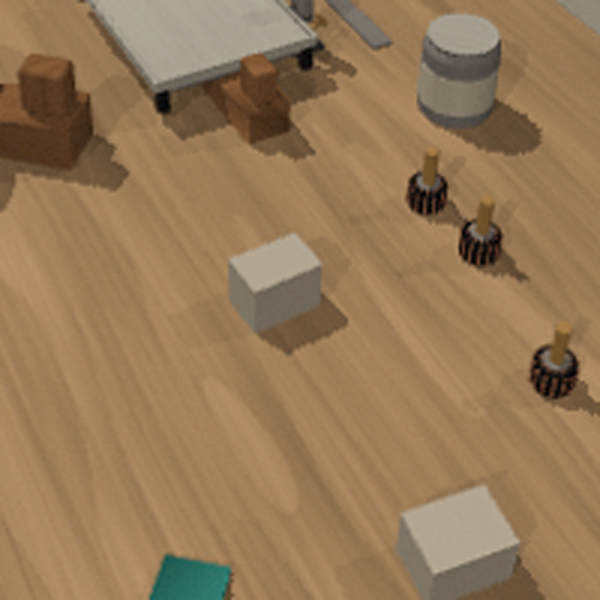

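Box 1 now lies on its side at crop pixel (275,283), 46 mm high, with its mouth towards the tray. Second quarter-turn.

```bash
cat >> h.py <<'E'
def quarter(p,psdeg,zg,site,zl,N=35):
    ps=np.radians(psdeg)
    move_ptp([*p,0.13],ori(ps)); line_to([*p,zg],v=0.12); grasp(N)
    print("g",current_tcp_pos().round(4),round(current_grip_width(),3),current_contact_force().round(1))
    line_to([*p,0.10],v=0.15)
    line_to([*site,0.12],ori(ps,60),v=0.12)
    line_to([*site,0.09],ori(ps,30),v=0.05)
    line_to([*site,zl],v=0.06)
    print("l",current_tcp_pos().round(4),round(current_grip_width(),3),current_contact_force().round(1))
    open_gripper(); hold(0.3)
    d=np.array([np.cos(ps)*np.cos(np.pi/6),np.sin(ps)*np.cos(np.pi/6),-.5])
    q=current_tcp_pos(); line_to(q-d*0.1,v=0.15); line_to(q-d*0.1+[0,0,0.1],ori(ps,70),v=0.15)
E
python3 - <<'E'
from h import *
quarter((0.4797,-0.1832),93.3,0.024,(0.48,-0.17),0.030)
park()
blobs(0.02,0.1,(0.35,0.6,-0.6,-0.04))
snap("side","f3",crop=(200,180,400,380),scale=3); print(current_time())
E
```

```text
g [ 0.4804 -0.1836  0.0249] 0.697 [0.1 0.1 5.4]
l [ 0.4802 -0.1702  0.0303] 0.698 [ 0.7 -0.2 -0.3]
top 356 pix [417. 225.] rect [ 479.3 -437.5] [45.1 60.8] 85.1 zmed 0.0404 zmax 0.046
top 113 pix [332. 226.] rect [ 480.7 -182.9] [60.3 46.8] 3.1 zmed 0.0384 zmax 0.046
side 409 pix [291. 272.] rect [ 479.1 -181.7] [61.8 50.1] 3.5 zmed 0.0321 zmax 0.042
side 889 pix [352. 359.] rect [ 478.6 -436.3] [47.3 61.2] 83.5 zmed 0.0396 zmax 0.044
45.6667
```

View pics/f3.png

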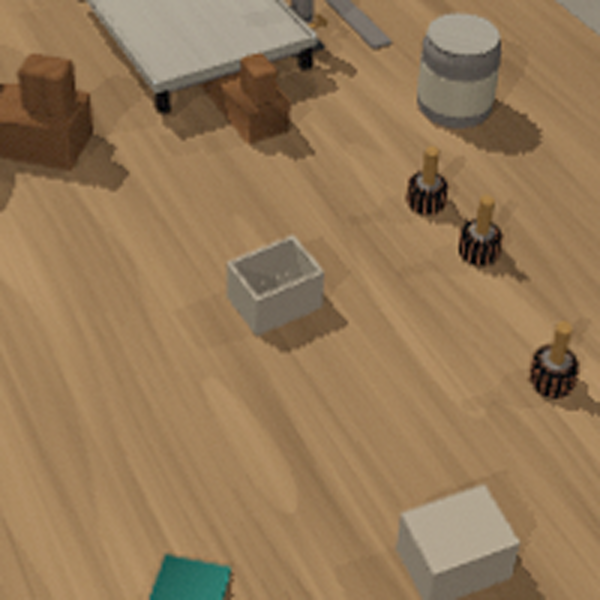

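Box 1 is mouth-up at (275,283). Now it goes onto the tray.

```bash
cat >> h.py <<'E'
def place_box(p,psdeg,site,sdeg=-89,zg=0.024,zf=0.0425):
    move_ptp([*p,0.13],ori(np.radians(psdeg))); line_to([*p,zg],v=0.12); grasp(35)
    z0=current_tcp_pos()[2]
    print("g",current_tcp_pos().round(4),round(current_grip_width(),3),current_contact_force().round(1))
    line_to([*p,0.16],v=0.2)
    move_ptp([*site,0.16],ori(np.radians(sdeg)))
    line_to([*site,zg+zf+0.012],v=0.12); line_to([*site,zg+zf],v=0.03)
    print("l",current_tcp_pos().round(4),round(current_grip_width(),3),current_contact_force().round(1))
    open_gripper(); line_to([*site,0.2],v=0.15)
E
python3 - <<'E'
from h import *
place_box((0.480,-0.1824),-86.7,(0.566,0.236))
park()
for n in ("top","side"):
    k,N=trayfit(cloud(capture(n))); print(np.degrees(np.arctan(k[:2])),N)
blobs(0.06,0.1,(0.48,0.65,0.06,0.31))
blobs(0.02,0.1,(0.35,0.62,-0.6,-0.04))
snap("side","p1",crop=(200,130,400,280),scale=4); print(current_time())
E
```

```text
g [ 0.4807 -0.1828  0.0249] 0.695 [-1.2  1.1  6. ]
l [0.5663 0.2361 0.067 ] 0.697 [-1.3 -0.5  3.8]
[0.03637022 0.08040471] 2608
[0.02964359 0.24204297] 1405
top 150 pix [188. 199.] rect [565.6 235.3] [60.8 45.3] 0.7 zmed 0.0769 zmax 0.088
side 280 pix [253. 164.] rect [564.3 236.5] [53.8 61.9] 89.6 zmed 0.0728 zmax 0.084
top 17 pix [382. 182.] rect [ 615.1 -341.8] [20.9  6.4] 84.5 zmed 0.0253 zmax 0.028
top 355 pix [417. 225.] rect [ 479.4 -436.8] [45.3 60.3] 85.2 zmed 0.0403 zmax 0.048
side 42 pix [381. 302.] rect [ 614.6 -344.5] [26.1  9.5] 89.7 zmed 0.0231 zmax 0.027
side 887 pix [352. 359.] rect [ 478.3 -436.2] [47.7 61.7] 84.2 zmed 0.0395 zmax 0.044
57.8083
```

View pics/p1.png

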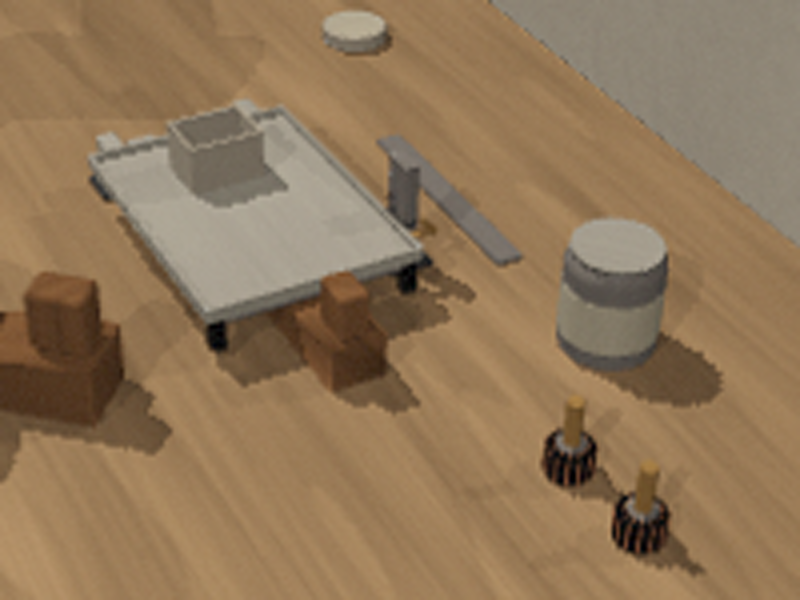

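Box 1 stands mouth-up on the tray at (215,150). Now box 2.

```bash
python3 - <<'E'
from h import *
quarter((0.479,-0.4368),85,0.021,(0.48,-0.17),0.0315)
park()
blobs(0.02,0.1,(0.35,0.6,-0.6,-0.04))
snap("side","f4",crop=(200,180,400,380),scale=3); print(current_time())
E
```

```text
g [ 0.4795 -0.4375  0.0221] 0.696 [0.8 0.6 4.4]
l [ 0.4802 -0.1702  0.0318] 0.692 [ 0.3 -0.3 -0.7]
top 293 pix [332. 227.] rect [ 478.4 -183.4] [40.1 60.2] 84.7 zmed 0.0462 zmax 0.052
side 557 pix [290. 271.] rect [ 477.  -182.4] [42.6 60.9] 84.9 zmed 0.0446 zmax 0.049
73.825
```

View pics/f4.png

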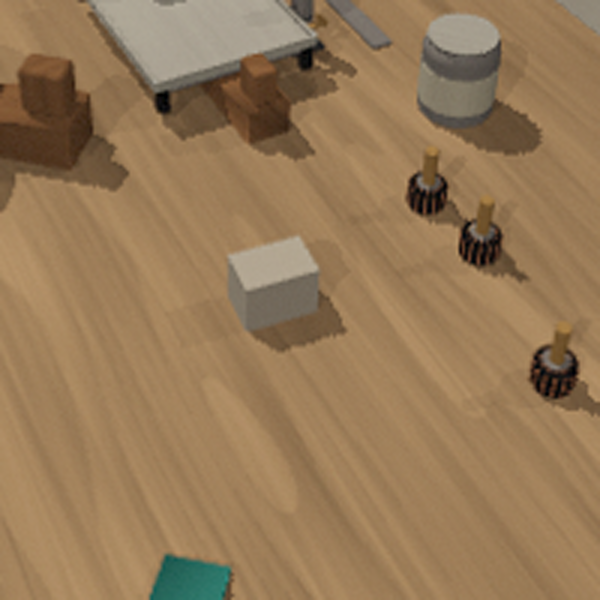

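Box 2 is on its side at (273,283), ready for its second quarter-turn.

```bash
python3 - <<'E'
from h import *
quarter((0.4777,-0.1829),84.8,0.024,(0.48,-0.17),0.030)
park()
blobs(0.02,0.1,(0.35,0.6,-0.6,-0.04))
snap("side","f5",crop=(200,180,400,380),scale=3); print(current_time())
E
```

```text
g [ 0.4784 -0.1833  0.0249] 0.696 [-0.5 -1.1  5.7]
l [ 0.4802 -0.1702  0.0303] 0.697 [ 0.1  0.4 -1.1]
top 109 pix [332. 227.] rect [ 478.9 -183.5] [46.8 60.3] 85.5 zmed 0.0382 zmax 0.044
side 412 pix [290. 272.] rect [ 477.7 -182.2] [49.7 61.3] 84.5 zmed 0.0321 zmax 0.043
87.35
```

View pics/f5.png

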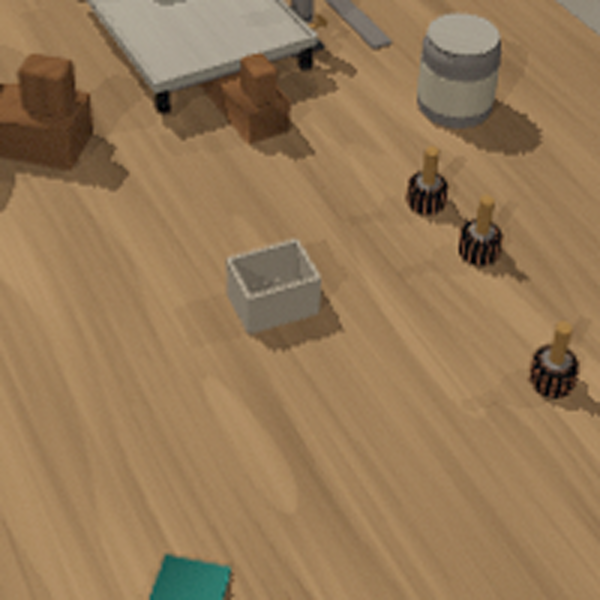

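```bash
python3 - <<'E'
from h import *
place_box((0.4783,-0.1830),-95,(0.5675,0.14))
park()
blobs(0.06,0.1,(0.48,0.65,0.06,0.31))
for n in ("top","side"):
    C=cloud(capture(n)); m=(C[...,2]<0.05)&(C[...,2]>0.035)&(C[...,0]>0.49)&(C[...,0]<0.525)&(C[...,1]>0.09)&(C[...,1]<0.28)
    P=C[m]; k=np.polyfit(P[:,1],P[:,2],1); print("tilt",np.degrees(np.arctan(k[0])),np.polyval(k,[0.067,0.3]))
blobs(0.045,0.1,(0.59,0.70,-0.45,-0.08))
snap("side","p2",crop=(200,130,400,280),scale=4); print(current_time())
E
```

```text
g [ 0.479  -0.1834  0.0249] 0.695 [0.3 0.5 5. ]
l [0.5677 0.1401 0.067 ] 0.698 [-2.9 -0.6  4.9]
top 143 pix [221. 197.] rect [566.8 139.3] [45.5 60.9] 89.3 zmed 0.077 zmax 0.087
top 153 pix [188. 199.] rect [565.4 235.3] [61.4 45.8] 1.4 zmed 0.0772 zmax 0.086
side 289 pix [253. 165.] rect [564.5 238.5] [55.9 62.5] 88.8 zmed 0.0725 zmax 0.085
side 311 pix [267. 180.] rect [565.7 140.7] [53.8 62.4] 89.5 zmed 0.073 zmax 0.084
tilt -0.1399128955311076 [0.0426105  0.04204153]
tilt 0.06016597875832717 [0.04175951 0.04200418]
top 17 pix [339. 167.] rect [ 656.6 -207.7] [9.5 8.8] 88.7 zmed 0.0594 zmax 0.064
top 19 pix [315. 169.] rect [ 650.4 -137.9] [11.4 10.2] 29.5 zmed 0.0583 zmax 0.067
top 20 pix [385. 175.] rect [ 628.7 -345.2] [10.7 10.3] 2.4 zmed 0.0598 zmax 0.064
side 32 pix [343. 232.] rect [ 649.2 -136.5] [12.5 10.4] 63.3 zmed 0.0556 zmax 0.063
side 35 pix [362. 249.] rect [ 655.8 -208.9] [11.9 10.8] 30.6 zmed 0.0568 zmax 0.061
side 36 pix [387. 291.] rect [ 625.4 -345. ] [10.3  9.1] 37.3 zmed 0.0571 zmax 0.064
99.4
```

View pics/p2.png

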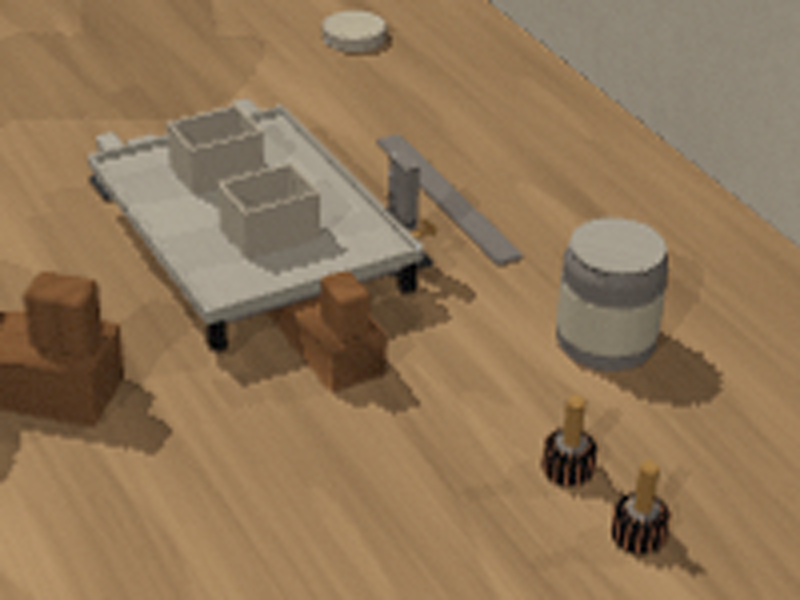

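Both boxes are mouth-up on the level tray, at (215,150) and (270,210). The chokes are unmoved. I'll grip the studs high so the fingertips stay above the rims, and place with the jaw axis across the narrow side.

```bash
cat >> h.py <<'E'
def choke(p,pg,site,zg=0.0588,N=40):
    move_ptp([*p,0.16],ori(np.radians(pg))); line_to([*p,zg],v=0.12); grasp(N)
    print("g",current_tcp_pos().round(4),round(current_grip_width(),3),current_contact_force().round(1))
    line_to([*p,0.2],v=0.2); print("lift",current_contact_force().round(2),round(current_grip_width(),3))
    move_ptp([*site,0.2],ori(np.radians(1)))
    line_to([*site,0.155],v=0.15)
    print("above",current_tcp_pos().round(4),current_contact_force().round(2),round(current_grip_width(),3))
E
python3 - <<'E'
from h import *
choke((0.650,-0.137),-90,(0.566,0.2357))
snap("side","c1",crop=(210,80,350,200),scale=5); print(current_time())
E
```

```text
g [ 0.65   -0.137   0.0588] 0.118 [ 0.7 -1.   0.2]
lift [-0.42 -0.55 -0.53] 0.124
above [0.5661 0.2351 0.1547] [ 0.58  0.23 -0.57] 0.123
106.9333
```

View pics/c1.png

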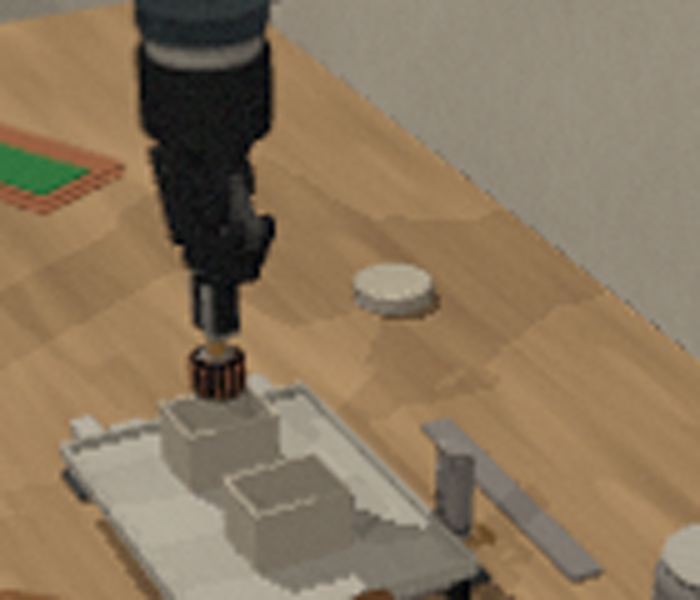

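The choke hangs upright over the far box at (218,375). Lowering it with force checks.

```bash
cat >> h.py <<'E'
def lower(site,zs):
    for z in zs:
        line_to([*site,z],v=0.06 if z>0.11 else 0.03); f=current_contact_force()
        print(z,current_tcp_pos().round(4),f.round(2))
        if f[2]>4 or np.hypot(f[0],f[1])>4: print("contact"); return False
    return True
E
python3 - <<'E'
from h import *
s=(0.566,0.236)
print(lower(s,(0.13,0.12,0.112,0.107,0.105,0.1042)))
E
```

```text
0.13 [0.5658 0.236  0.1296] [ 0.83 -0.76 -0.98]
0.12 [0.5656 0.2359 0.1193] [ 0.19  0.15 -1.5 ]
0.112 [0.5656 0.2359 0.1113] [-0.4   0.82 -0.69]
0.107 [0.5658 0.2359 0.1067] [ 0.14 -0.24 -0.2 ]
0.105 [0.5659 0.236  0.1049] [-0.48 -0.37 -0.91]
0.1042 [0.566  0.236  0.1042] [ 0.23 -0.36 -0.59]
True
```

```bash
python3 - <<'E'
from h import *
s=(0.566,0.236)
lower(s,(0.1036,))
open_gripper(); line_to([*s,0.2],v=0.15)
# fetch second: re-check positions first
park()
blobs(0.045,0.1,(0.59,0.70,-0.45,-0.08))
blobs(0.06,0.12,(0.48,0.65,0.06,0.31))
snap("side","c2",crop=(210,130,350,250),scale=5)
snap("top","c2t",crop=(150,150,270,240),scale=6); print(current_time())
E
```

```text
0.1036 [0.566  0.236  0.1036] [-0.39  0.04 -1.04]
top 18 pix [338. 167.] rect [ 656.8 -207.9] [9.4 9.7] 90.0 zmed 0.0593 zmax 0.064
top 20 pix [385. 175.] rect [ 628.1 -345.5] [10.3  9.8] 9.2 zmed 0.0583 zmax 0.067
side 34 pix [362. 248.] rect [ 655.7 -208.7] [13.7 10.6] 26.6 zmed 0.0573 zmax 0.062
side 35 pix [387. 291.] rect [ 626.9 -343.4] [11.8  7.8] 61.0 zmed 0.0564 zmax 0.063
top 143 pix [221. 197.] rect [567.  139.4] [61.3 45.2] 0.6 zmed 0.0792 zmax 0.088
top 266 pix [188. 199.] rect [565.3 235.3] [60.2 46.5] 2.2 zmed 0.0711 zmax 0.106
side 307 pix [253. 164.] rect [565.4 237.9] [63.5 55.8] 1.1 zmed 0.0744 zmax 0.108
side 314 pix [267. 180.] rect [565.4 141.6] [62.9 52.3] 0.8 zmed 0.0728 zmax 0.084
113.1917
```

View pics/c2.png

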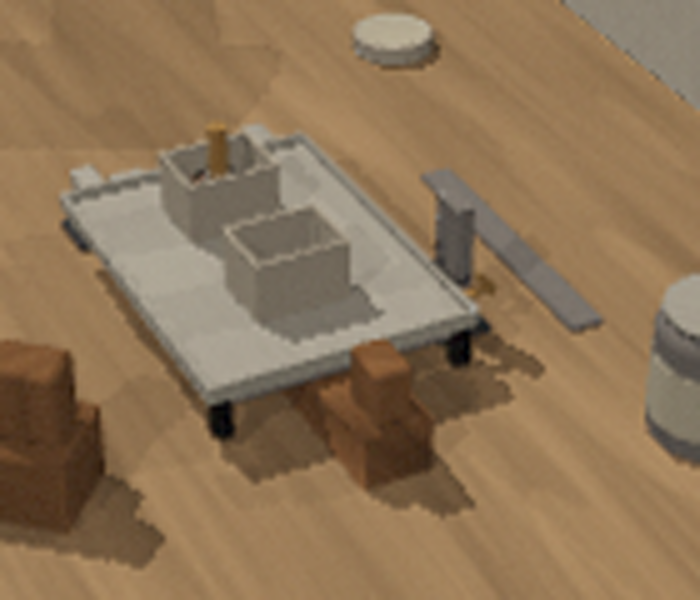

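View pics/c2t.png

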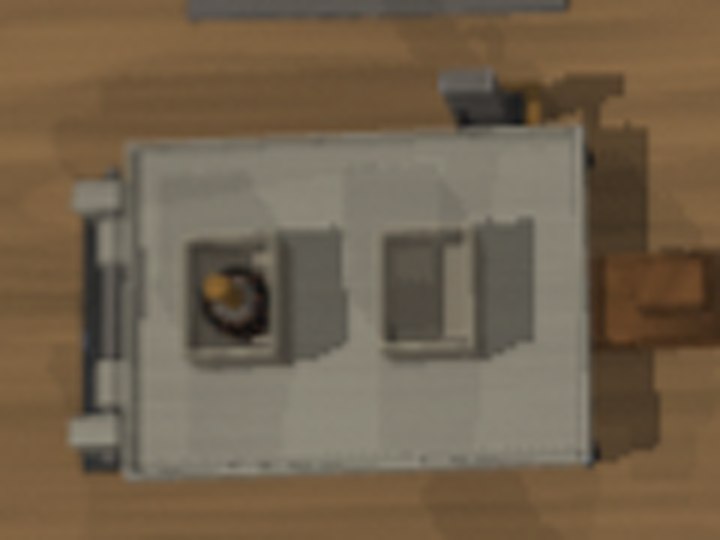

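The first choke stands in its box, stud at (217,150). Second choke now.

```bash
python3 - <<'E'
from h import *
s=(0.5672,0.1399)
choke((0.656,-0.208),-90,s)
if lower(s,(0.13,0.12,0.112,0.107,0.105,0.1036)):
    open_gripper(); line_to([*s,0.2],v=0.15); park()
    blobs(0.06,0.12,(0.48,0.65,0.06,0.31))
    for n in ("top","side"):
        C=cloud(capture(n)); m=(C[...,2]<0.05)&(C[...,2]>0.035)&(C[...,0]>0.49)&(C[...,0]<0.525)&(C[...,1]>0.09)&(C[...,1]<0.28)
        P=C[m]; k=np.polyfit(P[:,1],P[:,2],1); print("tilt",np.degrees(np.arctan(k[0])),np.polyval(k,[0.067,0.3]))
snap("side","c3",crop=(210,130,350,250),scale=5)
snap("top","c3t",crop=(150,130,360,240),scale=3.7); print(current_time())
E
```

```text
g [ 0.656  -0.208   0.0588] 0.117 [ 0.8 -0.3 -0.4]
lift [-0.1  -0.25 -1.25] 0.118
above [0.5674 0.1394 0.1548] [-0.25  0.31 -0.13] 0.123
0.13 [0.5671 0.1399 0.1297] [ 0.1   0.15 -0.06]
0.12 [0.5668 0.1399 0.1194] [ 0.33  0.49 -1.42]
0.112 [0.5668 0.1399 0.1114] [-0.73  0.5  -1.  ]
0.107 [0.567  0.1399 0.1067] [-0.28  0.62 -1.16]
0.105 [0.5671 0.1399 0.1049] [-0.12 -0.36 -2.32]
0.1036 [0.5671 0.1399 0.1035] [-0.07 -0.16 -0.74]
top 252 pix [221. 198.] rect [567.1 139.5] [61.2 45.2] 0.2 zmed 0.0709 zmax 0.109
top 266 pix [188. 199.] rect [565.7 235.1] [60.6 45.4] 1.2 zmed 0.0711 zmax 0.106
side 309 pix [253. 164.] rect [564.1 236.9] [51.1 62.1] 89.7 zmed 0.0742 zmax 0.106
side 349 pix [267. 179.] rect [565.4 141.3] [51.9 62.8] 89.6 zmed 0.0739 zmax 0.107
tilt 0.014792382248888573 [0.04213073 0.04219088]
tilt 0.03551569050174508 [0.0418597  0.04200413]
127.0167
```

View pics/c3.png

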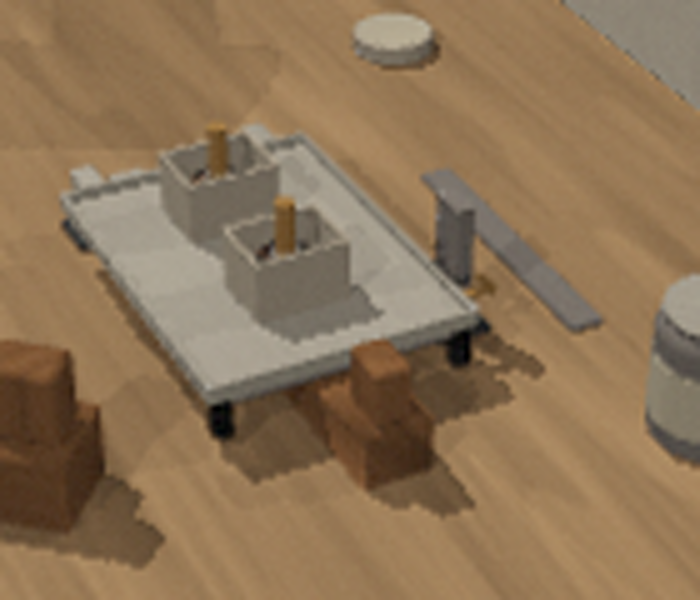

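View pics/c3t.png

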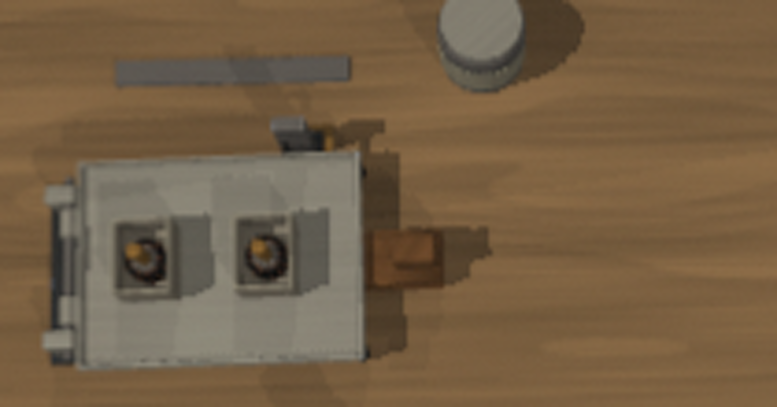

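Both studs stand upright in their boxes, at (217,150) and (285,225). The wedge is in place at (395,260) and the tray tilt reads about 0.02°. Handing in.

```bash
python3 - <<'E'
from h import *
finish_job(); print(current_time())
E
```

```text
the job is handed in; nothing more can be done
the job is handed in; nothing more can be done
```

The job is handed in, with all the steps done. I used the smaller brown wedge to level the empty tray, then let it go. Two boxes were on the bench. I turned each mouth-up in two quarter-turns, stood both flat on the tray and put one choke, stud up, in each; the third choke was left on the bench.

**Last checks, just before handing in (about 127 s):**
- **Tray:** tilt read 0.01° from the top camera and 0.04° from the side, with the floor at about 42 mm. The wedge was still in place under the free edge.
- **Boxes:** rims were at about 82 mm, as expected for standing flat, and both were well inside the lip. The two cameras agreed on the box centres to about 2 mm.
- **Chokes:** both studs were upright, with tops at about 105 mm.
- **Bystanders:** the tin and the rule looked unmoved. The jar was last seen in place early on, before the boxes were moved, and I did not measure any of the three again at the end.

The pointer against the line was too coarse to read directly in the pictures. That the tray is at the mark rests on the measured level, not on the line itself.

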